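# Pack out the gap in the clamping channel and hold the slide shut

## Task

One metal packer already stands in the channel of the clamping jig, against its fixed stop. Stand as many of the equal packers from the bench behind it, upright and face to face like the first, as it takes for the short-stroke, spring-loaded slide to reach the stack (one may do, a second may not fit, or both may be needed); then push the slide by its post until its sprung nose bears on the stack and is felt to give, pressing the stack against the stop but not driving the nose to the end of its travel. Finish while still holding the slide there, and do not shift or knock over the jar or the tape measure on the way.

Things in the scene. Friction and masses are not known exactly. Their poses are not given: they have to be found in the camera images.
- bed: Clamping jig, fixed to the bench: grey base plate 90 (x) x 280 (y) x 12 mm with a channel along its own y axis. The channel floor is 12 mm above the bench, 64 mm wide between two dark lips that stand 6 mm above the floor. Origin: centre of the underside, on the channel's centre line; +y points along the channel from the slide to the stop.
- slide: Dark carriage at the bed's -y end, 56 (x) x 70 (y) x 40 mm; on its middle an upright bright post 30 (x) x 20 (y) mm, 39 to 87 mm above the channel floor. Origin: on the channel floor under the post, at rest at bed y = -90 mm. Slides only along bed +y, at most 43 mm, against a return spring (3 N at rest, 5.6 N at 43 mm) that draws it back when let go.
- slide_post (a point): Point on the axis of the slide's post, 68 mm above the channel floor (80 mm above the bench, 19 mm below the post's top); moves with the slide.
- nose_tip (a point): Centre of the front face of the slide's sprung nose, a round steel plunger with a 28 mm disc at its front; 24 mm above the channel floor, 55 mm ahead (bed +y) of the post's axis when not pressed in. At rest it is at bed y = -35 mm.
- nose (a joint): How far the nose is pressed back into the slide, m: 0 free, 0.014 at the end of its travel. Its spring gives about 2.4 N at first, then 0.8 N more per mm (13.6 N at the end).
- stop: Dark steel stop clamped in the channel at the bed's +y end, 52 (x) x 30 (y) x 45 mm; its place along the channel varies from job to job but it does not move. Origin: centre of its underside on the channel floor; axes as the bed's.
- stop_face (a point): Centre of the stop's face that looks at the slide (15 mm from the stop's origin towards bed -y), 24 mm above the channel floor. The gap from nose_tip at rest to this face is 68 to 102 mm.
- packer1: Aluminium packer, a block 52 (x) x 25 (y, its thickness) x 45 mm tall with two dark holes in each broad face, about 0.16 kg. Origin: centre of its underside. It starts standing in the channel within 2 mm of the stop, its thickness along the channel.
- packer2: Equal packer (52 x 25 x 45 mm, thickness along its own y), standing upright on the bench to the right of the jig. Origin: centre of its underside.
- packer3: Equal packer (52 x 25 x 45 mm, thickness along its own y), standing upright on the bench to the right of the jig. Origin: centre of its underside.
- jar: White jar with a blue lid, 56 mm across, 48 mm tall, standing on the bench near the packers; a bystander. Origin: centre of its underside.
- tape: Yellow and black tape measure, 34 x 81 x 63 mm tall, standing on the bench at the far right; a bystander. Origin: centre of its underside.
Things that resemble listed ones, but are neither listed nor needed, are in the scene too. Leave any red look-alike of the packer3 alone.

How it is judged (in metres and radians):
On the way, in this order (a step that is already met when the one before it is completed fails the run):
1. a second packer stands in the channel, upright and in line with the first (((x of packer2 in the frame of bed between -0.008 and 0.008 m and y of packer2 in the frame of bed between -0.03 and 0.09 m and z of packer2 in the frame of bed between 0.009 and 0.015 m and angle between packer2's own z axis and vertical below 0.12 rad and angle between the y axis of packer2 and the y axis of bed, either way round below 0.15 rad) or (x of packer3 in the frame of bed between -0.008 and 0.008 m and y of packer3 in the frame of bed between -0.03 and 0.09 m and z of packer3 in the frame of bed between 0.009 and 0.015 m and angle between packer3's own z axis and vertical below 0.12 rad and angle between the y axis of packer3 and the y axis of bed, either way round below 0.15 rad))), for 0.2 s.
2. the slide is pushed up so that its nose gives against the stack and the stack bears on the stop (x of packer1 in the frame of bed between -0.008 and 0.008 m and y of packer1 in the frame of bed between -0.03 and 0.09 m and z of packer1 in the frame of bed between 0.009 and 0.015 m and angle between packer1's own z axis and vertical below 0.12 rad and angle between the y axis of packer1 and the y axis of bed, either way round below 0.15 rad and (((x of packer2 in the frame of bed between -0.008 and 0.008 m and y of packer2 in the frame of bed between -0.03 and 0.09 m and z of packer2 in the frame of bed between 0.009 and 0.015 m and angle between packer2's own z axis and vertical below 0.12 rad and angle between the y axis of packer2 and the y axis of bed, either way round below 0.15 rad) and (x of packer3 in the frame of bed between -0.008 and 0.008 m and y of packer3 in the frame of bed between -0.03 and 0.09 m and z of packer3 in the frame of bed between 0.009 and 0.015 m and angle between packer3's own z axis and vertical below 0.12 rad and angle between the y axis of packer3 and the y axis of bed, either way round below 0.15 rad)) or ((x of packer2 in the frame of bed between -0.008 and 0.008 m and y of packer2 in the frame of bed between -0.03 and 0.09 m and z of packer2 in the frame of bed between 0.009 and 0.015 m and angle between packer2's own z axis and vertical below 0.12 rad and angle between the y axis of packer2 and the y axis of bed, either way round below 0.15 rad) and (height (world z) of packer3 between -0.006 and 0.006 m and angle between packer3's own z axis and vertical below 0.12 rad)) or ((x of packer3 in the frame of bed between -0.008 and 0.008 m and y of packer3 in the frame of bed between -0.03 and 0.09 m and z of packer3 in the frame of bed between 0.009 and 0.015 m and angle between packer3's own z axis and vertical below 0.12 rad and angle between the y axis of packer3 and the y axis of bed, either way round below 0.15 rad) and (height (world z) of packer2 between -0.006 and 0.006 m and angle between packer2's own z axis and vertical below 0.12 rad))) and value of joint nose between 0.0025 and 0.013 m and contact force between stop and packer1 above 1 N and contact force between the fingers and slide above 3 N), for 0.2 s.
At the end, for the whole second after the job is handed in: Packer 1 and at least one more stand upright (0.12 rad) in the channel, within 8 mm and 0.15 rad of its line; an unused one stands on the bench. Nose pressed in 2.5 to 13 mm, stop bears over 1 N, fingers act on the slide with over 3 N, all under 20 mm/s (all of step 2 and linear speed of each of packer1, packer2, packer3, slide below 0.02 m/s); the arm keeps its last pose, push and grip.
It fails at once if the jar is shifted by more than 30 mm or knocked over (distance of jar from where it was at the start of the episode above 0.03 m or angle between jar's own z axis and vertical above 0.5 rad).
It fails at once if the tape measure is shifted by more than 30 mm or knocked over (distance of tape from where it was at the start of the episode above 0.03 m or angle between tape's own z axis and vertical above 0.5 rad).
It also fails if it takes over 64 s, if anything falls off the work surface, if the arm or the gripper's body presses on something with over 40 N, if the wrist force passes 120 N, or if a joint passes its speed limit or range.

## Robot

A 6-joint arm with a two-finger parallel gripper is mounted at the origin on a cart in front of the work surface, level with it; the furniture and walls round the work are solid. World frame = base frame: x ahead of the robot, y to its left, z up, the work surface at z = 0. Lengths are in mm, angles in degrees, forces in N, time in s.
With the tool pointing down it reaches from about 300 to 850 mm from the base axis. Payload 4.2 kg.
Tool frame: the origin (TCP) lies midway between the tips of the shut fingers; the grasp point (between the pads) lies 19 mm behind it; z points along the fingers, y is the line along which they close (so a half turn about z gives the same grasp; the last joint's range is limited). The gripper opens to 91 mm and grips with 3 to 60 N. Pads are 32 mm wide; open, the fingers measure 118 mm over their backs; the gripper's body (76 mm by 178 mm) begins 60 mm behind the grasp point.
Start: joints at [-68.125, 18.312, 89.639, -0, 72.044, -1.146], TCP at [224.873, -529.221, 213.976] pointing down, gripper open.
Joint ranges: [-177.97, 177.97], [-48.28, 115.42], [12.27, 149.76], [-77.06, 257.06], [2.81, 150.46], [-146.56, 146.56]. Speed limits (degrees/s): [147.25, 147.25, 180, 180, 180, 180].

## Interface

Orientations are given as [roll, pitch, yaw] about the fixed x, y, z axes, in that order (R = Rz(yaw) Ry(pitch) Rx(roll)).
In Python, from workcell import env gives the robot as it stands.
- The arm moves only by the shell command python3 -m jog 'ROWS' [FORCE]. ROWS is a JSON object of lists of equal length, an entry for each row: "jaw": the finger opening in mm, from 0 to 91.2; "slide": the shift along the tool's x, y, z in units of 30 mm (1.0 is 30 mm), a list of three; "spin": the turn about the tool's z in units of 8 degrees (1.0 is 8 degrees). In form: {"jaw": [jaw, ...], "slide": [[dx, dy, dz], ...], "spin": [spin, ...]}. A call has 1 to 10 rows; each row shifts and turns the commanded pose from where the row before left it, along the tool's axes as they then stand; what a row does not reach is not made up. A row lasts 1/10 s, in which the tool goes at most 50 mm and 8.59 degrees, less where a joint would pass 70% of its speed; a pose out of reach is approached as far as the arm can. A call is refused whole if a number of a shift passes 1 or a number of a turn 1, either way. A call with a gripper value outside its range is refused whole. The fingers move at their own pace and stop on an object; FORCE is the grip in N (left out, the last holds). Time passes only in rows, so rows that do not move let the fingers close. It gives the time, the measured TCP pose, the force, the opening and the grip force at its end, in the units of the state.
- env.state(): the state, without advancing time (a new reading comes with each control period).
- env.grab_frame(name): name is "side" or "top"; returns the picture (384x512x3 uint8, red, green, blue); there is no depth.
- env.camera_model(name): a dict with "fx", "fy", "cx", "cy" (pixels), "camera_from_world" (4x4, takes a point from world to camera coordinates). Camera axes: x right, y up, looking along -z (the intrinsics and any distortion apply to the point x, -y, -z); pixel columns grow to the right and rows downward; lengths in mm; the calibration is good to about 2 mm. A picture is of the moment at which its call begins. camera_model takes no time and is no camera call.
- env.job_done(): hands the job in; it is judged then, once.
The state is a dict: "time_s": time; "qpos": joint angles; "qvel": joint speeds; "effort": joint torques, N m; "ee_pos": TCP position; "ee_rot": TCP orientation; "force": force on the tool from outside, world axes, zero at the start; "torque": the same for the moment, N m; "gripper_width": finger opening in mm; "gripper_force": force on a finger pad.
Only numpy, scipy, OpenCV 4.12 (cv2) and the standard library are available. Lean on these libraries where they do the work, as an engineer would, in place of code of your own. Each camera call takes 0.05 s, during which the arm holds its last target. There are 200 camera calls.

## Working session

There is one attempt and no reset: what is moved stays moved. The work goes in short steps, Python scripts to look and compute and a shell command to move; the robot and the scene stay as the last step left them, time stands still between calls to the robot, and variables do not carry over. Pictures are saved under pics/ and viewed, at most 10 in all, crops included, and the job is handed in when it is done.

```bash
mkdir -p pics; python3 - <<'E'
from workcell import env
import cv2
for n in("top","side"):
    im=env.grab_frame(n); cv2.imwrite(f"pics/{n}0.png",cv2.resize(im[:,:,::-1],(800,600),interpolation=cv2.INTER_CUBIC))
    print(n,env.camera_model(n))
print(env.state())
E
```

```text
top {'fx': 365.9194100658322, 'fy': 365.9194100658322, 'cx': 261.23917768962025, 'cy': 184.82527435479255, 'camera_from_world': array([[-1.71428978e-02, -9.99588869e-01, -2.29829040e-02,
        -1.00427447e+02],
       [ 9.94138009e-01, -1.94945727e-02,  1.06346511e-01,
        -4.98081490e+02],
       [-1.06750830e-01, -2.10250911e-02,  9.94063482e-01,
        -8.91260016e+02],
       [ 0.00000000e+00,  0.00000000e+00,  0.00000000e+00,
         1.00000000e+00]])}
side {'fx': 453.4315929913119, 'fy': 453.4315929913119, 'cx': 253.29765061593304, 'cy': 188.64324855911326, 'camera_from_world': array([[-9.74734767e-01, -2.22745946e-01,  1.66246358e-02,
         4.52526097e+02],
       [ 1.55977454e-01, -6.25499775e-01,  7.64474372e-01,
        -2.26575533e+02],
       [-1.59884861e-01,  7.47752817e-01,  6.44439723e-01,
        -9.83852615e+02],
       [ 0.00000000e+00,  0.00000000e+00,  0.00000000e+00,
         1.00000000e+00]])}
{'time_s': 0.1, 'qpos': array([-6.81239301e+01,  1.83476666e+01,  8.96980940e+01, -7.06883884e-04,
        7.20428199e+01, -1.14604206e+00]), 'qvel': array([-0.02791948,  0.08783685, -0.17117275, -0.00856526,  0.12311506,
        0.11130118]), 'effort': array([ 4.30475175e-04, -4.13332272e+01, -2.32509398e+01,  7.27675972e-02,
        4.21656913e-02, -5.43471128e-05]), 'ee_pos': array([ 224.70857701, -528.80184813,  213.21642335]), 'ee_rot': array([-1.79911424e+02, -1.09971124e-03,  2.30223296e+01]), 'force': array([-0.09280862, -0.40532481,  0.40426122]), 'torque': array([-0.0194469 ,  0.00583569,  0.00796424]), 'gripper_force': 0.0, 'gripper_width': 91.1975010711811}
```

View pics/top0.png

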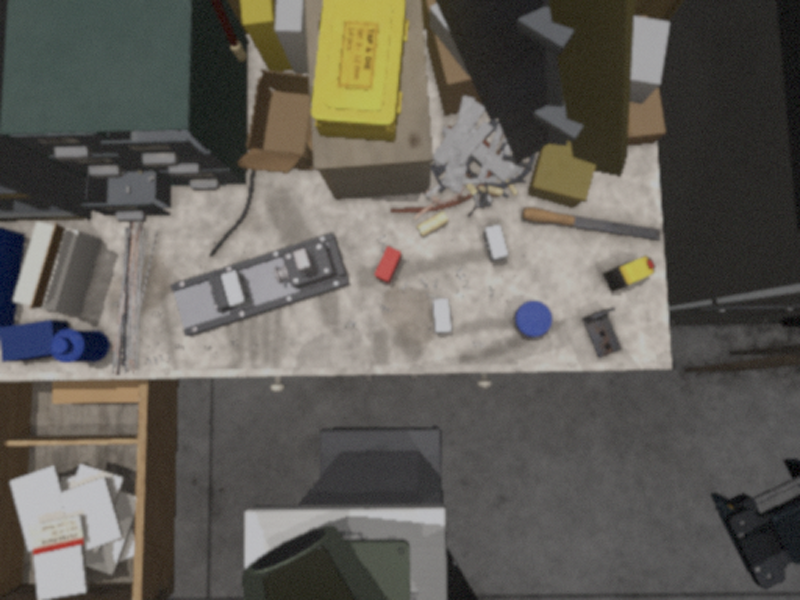

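View pics/side0.png

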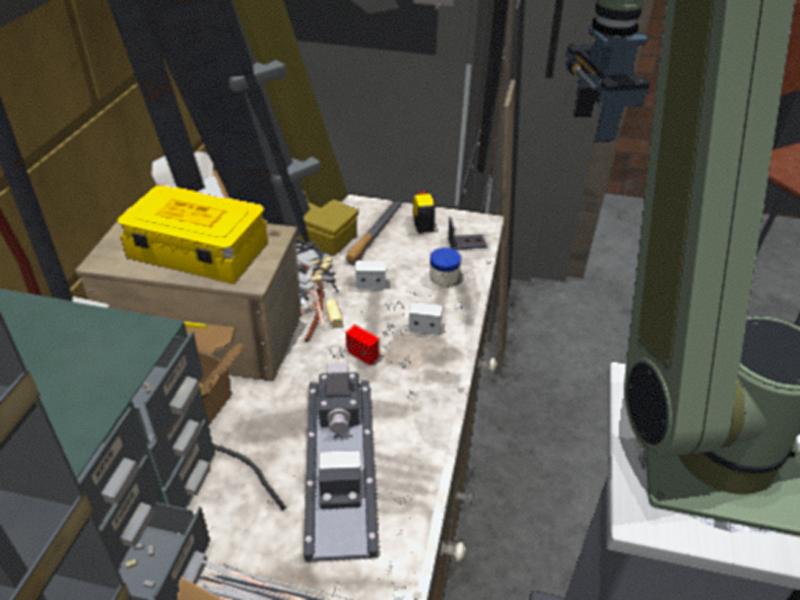

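The top view shows the jig at (260,283), with the slide's post at (305,262) and packer1 plus stop at (228,290). The packers are at (442,315) and (496,243), the jar at (533,320), the tape at (628,273) and the red look-alike at (388,265). I'll enlarge the jig and the packers.

```bash
python3 - <<'E'
import cv2
a=cv2.imread("pics/top0.png"); f=1.5625
from workcell import env
im=env.grab_frame("top")[:,:,::-1]
def crop(x0,y0,w,h,s,n):
    c=cv2.resize(im[y0:y0+h,x0:x0+w],None,fx=s,fy=s,interpolation=cv2.INTER_CUBIC)
    cv2.imwrite(n,c)
crop(105,145,125,75,6,"pics/jig.png"); crop(265,135,80,85,7,"pics/pk.png")
E
```

```text
(no output)
```

View pics/jig.png

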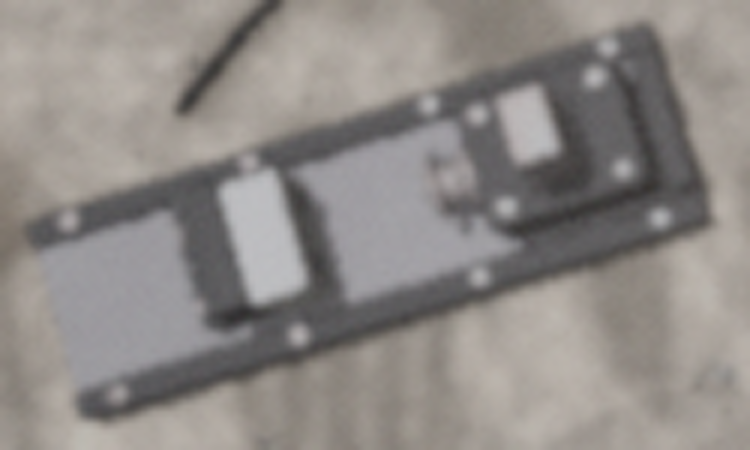

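View pics/pk.png

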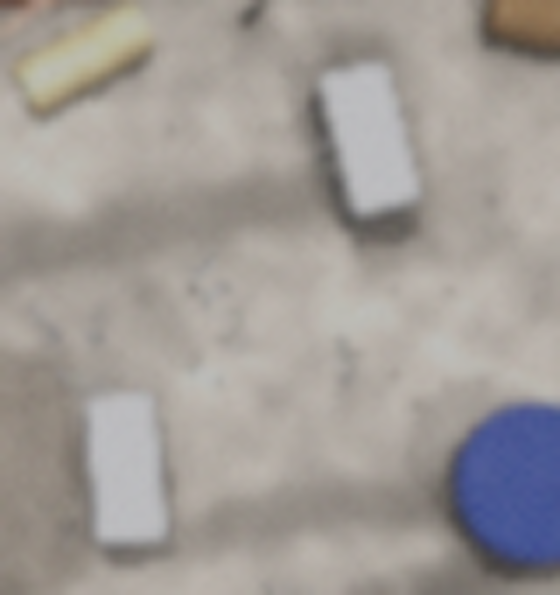

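The crops show packer1's top corners at (219,186), (284,168), (308,292) and (255,308), with the bolts and the post's top clear in the jig crop. The two bench packers' tops are also sharp. I'll convert these to world positions.

```bash
cat > h.py <<'E'
import numpy as np
from workcell import env
def w(cam,px,z):
    m=env.camera_model(cam);T=m["camera_from_world"];R,t=T[:3,:3],T[:3,3]
    px=np.atleast_2d(np.array(px,float))
    d=np.c_[(px[:,0]-m["cx"])/m["fx"],-(px[:,1]-m["cy"])/m["fy"],-np.ones(len(px))]@R
    c=-R.T@t
    return c+d*((z-c[2])/d[:,2])[:,None]
def wc(px,z,s,ox,oy,cam="top"):
    px=np.array(px,float); return w(cam,(px+.5)/s-.5+[ox,oy],z)
E
python3 - <<'E'
from h import *
np.set_printoptions(precision=1,suppress=True)
ang=lambda v:np.degrees(np.arctan2(v[1],v[0]))
J=(6,105,145);P=(7,265,135)
b=wc([(68,221),(118,393),(249,163),(298,335),(430,105),(480,277),(608,47),(660,217)],19,*J)
print(b[:,:2]); c=b.mean(0); d=(b[0]+b[1]-b[6]-b[7])/2; print("bed c",c,"len",np.linalg.norm(d),"yaw+y dir",ang(d), "x",ang(b[6]-b[7]))
y=d[:2]/np.linalg.norm(d[:2]); x=np.array([y[1],-y[0]])
loc=lambda p:np.c_[(p[:,:2]-c[:2])@x,(p[:,:2]-c[:2])@y]
for n,q,z,o in[("p1",[(219,186),(284,168),(308,292),(255,308)],57,J),("post",[(497,95),(545,83),(562,155),(514,168)],99,J),("A",[(85,400),(152,393),(168,538),(98,545)],45,P),("B",[(317,82),(385,63),(422,193),(358,215)],45,P)]:
    p=wc(q,z,*o); e=(p[0]+p[1]-p[2]-p[3])/2; th=(p[0]+p[3]-p[1]-p[2])/2
    print(n,p.mean(0)[:2],"long",np.linalg.norm(e),ang(e),"thick",np.linalg.norm(th),ang(th),"bedxy",loc(p).mean(0),loc(p)[:,1])
print("slide corners bedloc (top z52 bolts)",loc(wc([(478,115),(507,207),(595,77),(624,168)],52,*J)))
print("outline",loc(wc([(28,238),(648,25),(710,222),(85,412)],15,*J)))
print("stop back",loc(wc([(168,190),(205,322)],57,*J)))
E
```

```text
[[512.8 260.8]
 [439.5 237.7]
 [536.1 183.8]
 [462.5 161.8]
 [559.5 106.6]
 [485.6  84.8]
 [582.9  30.6]
 [509.5   8.6]]
bed c [511.1 134.3  19. ] len 240.15222807954854 yaw+y dir 106.96335520552827 x 16.663123234409422
p1 [499.4 163.2] long 52.15479203880959 14.497951423358272 thick 24.881243651064644 105.07812890396232 bedxy [-2.7 31. ] [43.6 16.2 20.9 43.3]
post [536.7  47.2] long 29.34796573352654 13.196867260858642 thick 19.21392104492086 103.58228269037251 bedxy [ -0.9 -90.8] [ -82.2 -101.3  -99.4  -80.2]
A [ 452.1 -161.1] long 50.72927730482112 4.36541489081879 thick 23.94746076975828 94.78118267989244 bedxy [-142.6 -265.4] [-259.5 -282.4 -271.8 -248. ]
B [ 567.  -249.9] long 48.77897766746548 14.37683932816457 thick 24.37463704687349 106.24185774469986 bedxy [ -58.6 -383.9] [-372.5 -397.4 -394.7 -370.9]
slide corners bedloc (top z52 bolts) [[  20.1  -64.7]
 [ -20.   -65.1]
 [  20.1 -115. ]
 [ -19.6 -115.3]]
outline [[  37.9  140.3]
 [  43.2 -138.9]
 [ -46.1 -139. ]
 [ -41.   136.8]]
stop back [[ 28.9  63.9]
 [-27.7  64.2]]
```

The gap from nose to packer1 comes out near 53 mm. One extra packer leaves about 28 mm of the 43 mm stroke to use, so one is enough. A third would leave only about 3 mm and isn't needed. I'll take packer A and grip it along its 52 mm width.

```bash
cat >> h.py <<'E'
from scipy.spatial.transform import Rotation as Ro
BC=np.array([511.1,134.3]);BY=16.8
def bed(x,y):
    return BC+Ro.from_euler('z',BY,degrees=True).as_matrix()[:2,:2]@[x,y]
def to(x,y,z):
    s=env.state();R=Ro.from_euler('xyz',s["ee_rot"],degrees=True).as_matrix()
    print("units",(R.T@(np.array([x,y,z])-s["ee_pos"])/30).round(3),"pos",s["ee_pos"].round(1),"rot",s["ee_rot"].round(2),"t",s["time_s"],"F",s["force"].round(1),"w",s["gripper_width"],s["gripper_force"])
E
python3 -m jog '{"jaw":[91,91,91,91,91,91,91,91,91,91],"slide":[[0,0,0],[0,0,0],[0,0,0],[0,0,0],[0,0,0],[0,0,0],[0,0,0],[0,0,0],[0,0,0],[0,0,0]],"spin":[-0.895,-0.895,-0.895,-0.895,-0.895,-0.895,-0.895,-0.895,-0.895,-0.895]}' 30
python3 -c "
from h import *
to(452.1,-161.1,100)"
```

```text
time_s: 1.15
ee_pos: [224.8, -529.0, 213.6]
ee_rot: [-180.0, -0.0, 94.9]
force: [-0.3, -0.3, -0.4]
gripper_width: 90.9
gripper_force: 0.0
units [11.566  8.602  3.793] pos [ 224.8 -529.   213.6] rot [-1.7999e+02 -4.0000e-02  9.4920e+01] t 1.15 F [-0.3 -0.3 -0.4] w 90.90594422219509 0.0
```

```bash
python3 -m jog '{"jaw":[91,91,91,91,91,91,91,91,91,91],"slide":[[0.95,0.7,0],[0.95,0.7,0],[0.95,0.7,0.2],[0.95,0.7,0.3],[0.95,0.7,0.3],[0.95,0.7,0.3],[0.95,0.7,0.3],[0.95,0.7,0.3],[0.95,0.7,0.3],[0.95,0.7,0.3]],"spin":[0,0,0,0,0,0,0,0,0,0]}'
python3 -m jog '{"jaw":[91,91,91,91,91,91],"slide":[[0.7,0.5,0.5],[0.7,0.5,0.5],[0.5,0.4,0.4],[0.16,0.2,0.1],[0,0,0],[0,0,0]],"spin":[0,0,0,0,0,0]}'
python3 -c "
from h import *
to(452.1,-161.1,14)"
```

```text
time_s: 2.15
ee_pos: [411.7, -226.9, 144.5]
ee_rot: [-180.0, 0.0, 94.6]
force: [1.3, 1.2, -0.5]
gripper_width: 91.2
gripper_force: 0.0
time_s: 2.75
ee_pos: [454.1, -163.4, 100.4]
ee_rot: [180.0, 0.0, 94.6]
force: [0.2, 0.3, -1.0]
gripper_width: 91.0
gripper_force: 0.0
units [ 0.085 -0.063  2.879] pos [ 454.1 -163.4  100.4] rot [1.7998e+02 4.0000e-02 9.4620e+01] t 2.75 F [ 0.2  0.3 -1. ] w 90.9773669347592 0.0
```

```bash
python3 -m jog '{"jaw":[91,91,91,91,91,91],"slide":[[0.08,-0.06,0.6],[0,0,0.7],[0,0,0.7],[0,0,0.6],[0,0,0.28],[0,0,0]],"spin":[0,0,0,0,0,0]}'
python3 -m jog '{"jaw":[50,45,45,45,45,45,45,45,45,45],"slide":[[0,0,0],[0,0,0],[0,0,0],[0,0,0],[0,0,0],[0,0,0],[0,0,0],[0,0,0],[0,0,0],[0,0,0]],"spin":[0,0,0,0,0,0,0,0,0,0]}' 30
python3 -c "
from h import *
to(452.1,-161.1,110)"
```

```text
time_s: 3.35
ee_pos: [451.5, -161.1, 13.2]
ee_rot: [-179.9, -0.0, 94.6]
force: [0.6, 0.7, 0.6]
gripper_width: 90.9
gripper_force: 0.0
time_s: 4.35
ee_pos: [452.2, -160.5, 13.8]
ee_rot: [180.0, 0.0, 94.6]
force: [-0.3, 0.3, 5.6]
gripper_width: 51.6
gripper_force: 30.0
units [-0.019 -0.005 -3.206] pos [ 452.2 -160.5   13.8] rot [1.7998e+02 1.0000e-02 9.4620e+01] t 4.35 F [-0.3  0.3  5.6] w 51.59764288480273 30.000538229942322
```

```bash
python3 -m jog '{"jaw":[45,45,45,45,45,45,45,45],"slide":[[0,0,-0.3],[0,0,-0.6],[0,0,-0.9],[0,0,-0.9],[0,0,-0.9],[0,0,-0.7],[0,0,-0.4],[0,0,0]],"spin":[0,0,0,-0.5,-0.5,-0.5,-0.025,0]}' 
python3 -c "
from h import *
print(bed(0,0));to(*bed(0,0),155)"
```

```text
time_s: 5.15
ee_pos: [452.8, -160.8, 155.8]
ee_rot: [179.9, 0.1, 106.7]
force: [0.6, 1.0, -1.8]
gripper_width: 52.0
gripper_force: 30.0
[511.1 134.3]
units [8.86  4.694 0.022] pos [ 452.8 -160.8  155.8] rot [1.7986e+02 1.1000e-01 1.0674e+02] t 5.15 F [ 0.6  1.  -1.8] w 52.021587091113425 29.999323189258575
```

```bash
python3 -m jog '{"jaw":[45,45,45,45,45,45,45,45,45,45],"slide":[[0.5,0.3,0],[0.9,0.5,0],[0.9,0.5,0],[0.9,0.5,0],[0.9,0.5,0],[0.9,0.5,0],[0.9,0.5,0],[0.9,0.5,0],[0.9,0.5,0],[0.9,0.35,0]],"spin":[0,0,0,0,0,0,0,0,0,0]}' 
python3 -m jog '{"jaw":[45,45,45,45],"slide":[[0.26,0.04,0.3],[0,0,0.6],[0,0,0.3],[0,0,0]],"spin":[0,0,0,0]}'
python3 - <<'E'
from h import *
to(*bed(0,0),27)
import cv2
im=env.grab_frame("top")[:,:,::-1]
c=cv2.resize(im[130:230,100:250],None,fx=5,fy=5,interpolation=cv2.INTER_CUBIC)
s=env.grab_frame("side")[:,:,::-1][220:370,170:270]
cv2.imwrite("pics/o1.png",np.hstack([c[:500],cv2.resize(s,(333,500))])[:, :1083]); cv2.imwrite("pics/o1.png",cv2.resize(cv2.imread("pics/o1.png"),(800,369)))
E
```

```text
time_s: 6.15
ee_pos: [510.5, 128.0, 152.8]
ee_rot: [-179.8, -0.0, 106.8]
force: [-0.5, -0.0, -2.1]
gripper_width: 52.4
gripper_force: 30.0
time_s: 6.55
ee_pos: [508.0, 133.6, 116.1]
ee_rot: [-179.7, 0.0, 106.8]
force: [0.4, -0.2, -1.4]
gripper_width: 51.9
gripper_force: 30.0
units [-0.008  0.123  2.97 ] pos [508.  133.6 116.1] rot [-179.68    0.    106.77] t 6.55 F [ 0.4 -0.2 -1.4] w 51.94547450107415 29.99939650297165
```

View pics/o1.png

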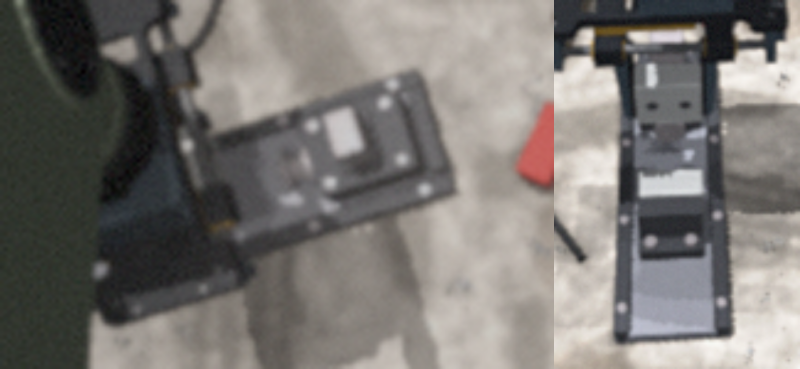

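The picture shows the packer held level above the channel, at (668,90) in the side part, between the slide and packer1. I'll shift it 3.6 mm along tool y and lower it.

```bash
python3 -m jog '{"jaw":[45,45,45,45,45,45,45,45],"slide":[[0,0.12,0.4],[0,0,0.7],[0,0,0.7],[0,0,0.5],[0,0,0.3],[0,0,0.2],[0,0,0.08],[0,0,0]],"spin":[0,0,0,0,0,0,0,0]}'
python3 -c "
from h import *
to(*bed(0,0),26)"
```

```text
time_s: 7.45
ee_pos: [513.6, 135.7, 32.3]
ee_rot: [180.0, 0.0, 106.8]
force: [0.6, -0.1, -1.6]
gripper_width: 52.2
gripper_force: 30.0
units [-0.02  -0.095  0.21 ] pos [513.6 135.7  32.3] rot [1.7997e+02 1.0000e-02 1.0682e+02] t 7.45 F [ 0.6 -0.1 -1.6] w 52.24783569057359 29.999410808086395
```

```bash
python3 -m jog '{"jaw":[45,45,45,45],"slide":[[0,-0.08,0.08],[0,0,0.08],[0,0,0.03],[0,0,0]],"spin":[0,0,0,0]}'
python3 -c "
from h import *
to(*bed(0,0),26)"
```

```text
time_s: 7.85
ee_pos: [511.0, 135.0, 26.4]
ee_rot: [180.0, 0.0, 106.8]
force: [-0.3, -0.2, -1.7]
gripper_width: 52.0
gripper_force: 30.0
units [-0.023 -0.003  0.014] pos [511.  135.   26.4] rot [180.     0.   106.82] t 7.85 F [-0.3 -0.2 -1.7] w 52.00687815624728 29.999333024024963
```

```bash
python3 -m jog '{"jaw":[45,45,45],"slide":[[0,0,0.03],[0,0,0.02],[0,0,0]],"spin":[0,0,0]}'
```

```text
time_s: 8.15
ee_pos: [511.3, 135.0, 25.8]
ee_rot: [180.0, 0.0, 106.8]
force: [-1.0, 0.1, 5.7]
gripper_width: 52.3
gripper_force: 30.0
```

Contact is felt at 5.7 N. I'll release and rise to 190 mm, turning to yaw 16.8° (spin 90/8 = 11.25 units).

```bash
python3 -m jog '{"jaw":[60,75,80,80,80,80,80,80,80,80],"slide":[[0,0,0],[0,0,0],[0,0,0],[0,0,-0.3],[0,0,-0.6],[0,0,-0.9],[0,0,-0.9],[0,0,-0.9],[0,0,-0.9],[0,0,-0.8]],"spin":[0,0,0,0,0,0,0,0,0,0]}'
python3 -m jog '{"jaw":[80,80,80,70,60,60,60,60,60,60],"slide":[[-0.9,-0.6,0],[-0.9,-0.6,0],[-0.9,-0.6,0],[-0.9,-0.6,0],[0,0,0],[0,0,0],[0,0,0],[0,0,0],[0,0,0],[0,0,0]],"spin":[0,0,0,0,1,1,1,1,1,1]}'
python3 -m jog '{"jaw":[60,60,60,60,60,60,60],"slide":[[0,0,0],[0,0,0],[0,0,0],[0,0,0],[0,0,0],[0,0,0],[0,0,0]],"spin":[1,1,1,1,1,0.25,0]}'
python3 - <<'E'
from h import *
to(*bed(0,-90),120)
import cv2
im=env.grab_frame("top")[:,:,::-1]
c=cv2.resize(im[145:220,105:230],None,fx=4,fy=4,interpolation=cv2.INTER_CUBIC)
s=env.grab_frame("side")[:,:,::-1][220:370,170:270]
cv2.imwrite("pics/o2.png",np.hstack([cv2.resize(c,(500,300)),cv2.resize(s,(200,300))]))
E
```

```text
time_s: 9.15
ee_pos: [511.1, 135.0, 186.0]
ee_rot: [179.9, 0.0, 106.8]
force: [0.1, 0.3, -1.2]
gripper_width: 79.9
gripper_force: 0.0
time_s: 10.15
ee_pos: [473.3, 10.7, 184.5]
ee_rot: [180.0, -0.0, 58.5]
force: [0.2, 0.2, 0.3]
gripper_width: 59.6
gripper_force: 0.0
time_s: 10.85
ee_pos: [473.3, 10.7, 184.5]
ee_rot: [180.0, -0.0, 16.8]
force: [0.2, -0.4, -0.5]
gripper_width: 60.0
gripper_force: 0.0
units [ 2.394 -0.578  2.15 ] pos [473.3  10.7 184.5] rot [ 1.7998e+02 -3.0000e-02  1.6830e+01] t 10.85 F [ 0.2 -0.4 -0.5] w 59.976557030307276 0.0
```

View pics/o2.png

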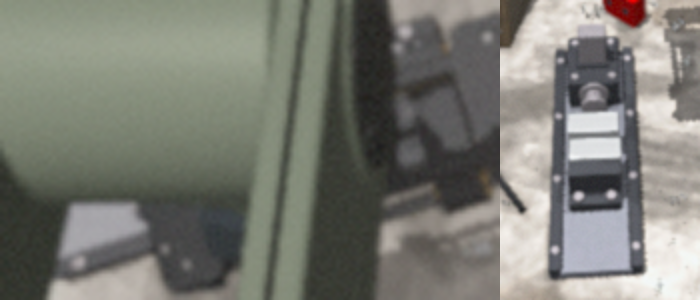

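The side part shows both packers upright and in line at (595,122) and (595,148), with a small gap, and the nose is behind them. Now to the post.

```bash
python3 -m jog '{"jaw":[60,60,60,60,60,60],"slide":[[0.6,-0.15,0],[0.9,-0.2,0.3],[0.89,-0.23,0.7],[0,0,0.7],[0,0,0.4],[0,0,0]],"spin":[0,0,0,0,0,0]}'
python3 -c "
from h import *
to(*bed(0,-90),62)"
```

```text
time_s: 11.55
ee_pos: [535.3, 48.0, 119.3]
ee_rot: [-180.0, 0.3, 16.8]
force: [-0.6, 0.1, 0.2]
gripper_width: 60.4
gripper_force: 0.0
units [0.067 0.013 1.909] pos [535.3  48.  119.3] rot [-179.95    0.25   16.84] t 11.55 F [-0.6  0.1  0.2] w 60.39782676318495 0.0
```

```bash
python3 -m jog '{"jaw":[60,60,60,60,60],"slide":[[0.04,0,0.5],[0,0,0.7],[0,0,0.5],[0,0,0.2],[0,0,0]],"spin":[0,0,0,0,0]}'
python3 -m jog '{"jaw":[15,15,15,15,15,15,15,15],"slide":[[0,0,0],[0,0,0],[0,0,0],[0,0,0],[0,0,0],[0,0,0],[0,0,0],[0,0,0]],"spin":[0,0,0,0,0,0,0,0]}' 30
python3 -c "
from h import *
to(*bed(0,-90),62)
to(*bed(0,-60),62)"
```

```text
time_s: 12.05
ee_pos: [537.9, 48.3, 64.2]
ee_rot: [180.0, 0.0, 16.8]
force: [0.1, 0.1, -0.7]
gripper_width: 60.2
gripper_force: 0.0
time_s: 12.85
ee_pos: [538.1, 48.7, 64.1]
ee_rot: [-180.0, -0.0, 16.8]
force: [-0.2, 1.7, 2.1]
gripper_width: 19.7
gripper_force: 30.0
units [-0.038  0.008  0.07 ] pos [538.1  48.7  64.1] rot [-1.7999e+02 -1.0000e-02  1.6820e+01] t 12.85 F [-0.2  1.7  2.1] w 19.6985667511028 30.000183284282684
units [-0.037 -0.992  0.07 ] pos [538.1  48.7  64.1] rot [-1.7999e+02 -1.0000e-02  1.6820e+01] t 12.85 F [-0.2  1.7  2.1] w 19.6985667511028 30.000183284282684
```

```bash
python3 -m jog '{"jaw":[15,15,15,15,15,15],"slide":[[0,-0.1,0],[0,-0.2,0],[0,-0.2,0],[0,-0.15,0],[0,0,0],[0,0,0]],"spin":[0,0,0,0,0,0]}'
python3 -m jog '{"jaw":[15,15,15,15,15],"slide":[[0,-0.06,0],[0,-0.06,0],[0,-0.06,0],[0,0,0],[0,0,0]],"spin":[0,0,0,0,0]}'
python3 -m jog '{"jaw":[15,15,15,15,15],"slide":[[0,-0.05,0],[0,-0.05,0],[0,0,0],[0,0,0],[0,0,0]],"spin":[0,0,0,0,0]}'
python3 -c "
from h import *
to(*bed(0,-55),64)"
```

```text
time_s: 13.45
ee_pos: [532.5, 67.3, 64.1]
ee_rot: [180.0, -0.0, 16.8]
force: [0.4, -4.3, 3.0]
gripper_width: 20.0
gripper_force: 30.0
time_s: 13.95
ee_pos: [531.1, 72.1, 64.1]
ee_rot: [180.0, -0.0, 16.8]
force: [-0.4, -5.4, 4.8]
gripper_width: 19.9
gripper_force: 30.0
time_s: 14.45
ee_pos: [530.2, 74.7, 64.1]
ee_rot: [179.9, -0.0, 16.8]
force: [0.8, -6.5, 4.0]
gripper_width: 19.8
gripper_force: 30.0
units [-0.037 -0.252  0.003] pos [530.2  74.7  64.1] rot [ 1.7995e+02 -1.0000e-02  1.6830e+01] t 14.45 F [ 0.8 -6.5  4. ] w 19.767451217600545 30.000752806663513
```

```bash
python3 -m jog '{"jaw":[15,15,15,15],"slide":[[0,-0.06,0],[0,-0.04,0],[0,0,0],[0,0,0]],"spin":[0,0,0,0]}'
python3 -m jog '{"jaw":[15,15,15,15],"slide":[[0,-0.04,0],[0,-0.03,0],[0,0,0],[0,0,0]],"spin":[0,0,0,0]}'
python3 -m jog '{"jaw":[15,15,15,15],"slide":[[0,-0.04,0],[0,-0.03,0],[0,0,0],[0,0,0]],"spin":[0,0,0,0]}'
```

```text
time_s: 14.85
ee_pos: [529.4, 77.5, 64.1]
ee_rot: [179.9, -0.0, 16.8]
force: [0.1, -6.5, 4.7]
gripper_width: 19.7
gripper_force: 30.0
time_s: 15.25
ee_pos: [528.9, 79.3, 64.1]
ee_rot: [179.9, -0.0, 16.8]
force: [0.4, -7.1, 3.8]
gripper_width: 20.1
gripper_force: 30.0
time_s: 15.65
ee_pos: [528.4, 81.0, 64.1]
ee_rot: [179.9, -0.0, 16.8]
force: [0.9, -8.8, 3.8]
gripper_width: 20.0
gripper_force: 30.0
```

```bash
python3 -m jog '{"jaw":[15,15,15,15],"slide":[[0,-0.04,0],[0,-0.03,0],[0,0,0],[0,0,0]],"spin":[0,0,0,0]}'
python3 -m jog '{"jaw":[15,15,15,15],"slide":[[0,-0.04,0],[0,-0.03,0],[0,0,0],[0,0,0]],"spin":[0,0,0,0]}'
python3 -c "
from h import *
import cv2
for i in range(5): env.grab_frame('side'); s=env.state(); print(s['force'].round(1),s['ee_pos'].round(1))
im=env.grab_frame('side')[220:345,180:260,::-1]
cv2.imwrite('pics/o3.png',cv2.resize(im,None,fx=4.8,fy=4.8,interpolation=cv2.INTER_CUBIC))"
```

```text
time_s: 16.05
ee_pos: [527.8, 82.6, 64.1]
ee_rot: [179.9, -0.0, 16.8]
force: [1.6, -10.3, 3.5]
gripper_width: 19.7
gripper_force: 30.0
time_s: 16.45
ee_pos: [527.3, 84.3, 64.1]
ee_rot: [179.8, -0.0, 16.9]
force: [1.7, -11.5, 4.3]
gripper_width: 19.9
gripper_force: 30.0
[  1.6 -12.    4. ] [527.3  84.3  64.1]
[  1.8 -12.1   3.6] [527.4  84.3  64.1]
[  2.  -11.9   5.3] [527.4  84.3  64.1]
[  2.3 -11.6   3.5] [527.4  84.3  64.1]
[  2.5 -11.9   4.5] [527.4  84.3  64.1]
```

View pics/o3.png

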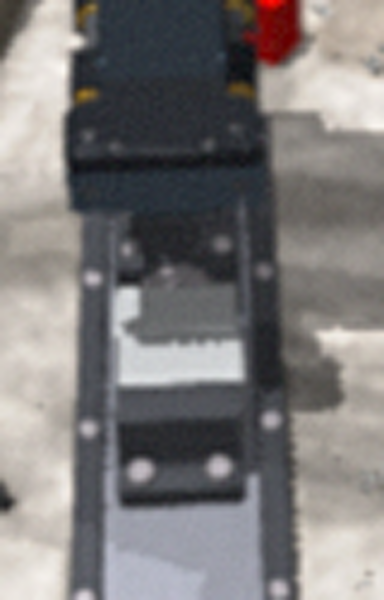

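The stack is closed face to face against the stop, with packer tops at (180,310) and (180,360). The force has been rising at about 0.9 N/mm, so the nose is giving by roughly 5–8 mm. I'll add 1 mm, settle, and check.

```bash
python3 -m jog '{"jaw":[15,15,15,15,15,15,15],"slide":[[0,-0.03,0],[0,0,0],[0,0,0],[0,0,0],[0,0,0],[0,0,0],[0,0,0]],"spin":[0,0,0,0,0,0,0]}'
python3 -c "
from workcell import env
print(env.job_done())"
```

```text
time_s: 17.45
ee_pos: [527.1, 85.0, 64.1]
ee_rot: [179.8, -0.0, 16.9]
force: [1.5, -11.9, 3.3]
gripper_width: 19.8
gripper_force: 30.0
the job is handed in; nothing more can be done
None
```

I handed the job in at about 17.5 s (no verdict was returned): one extra packer stands in line behind the first, and the gripper still holds the slide by its post at about 12 N, with the nose giving an estimated 5–9 mm; the arm stayed clear of the jar and tape.

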